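Drop the eccentric stop and clamp the board carrier

TASK

Using closed fingertips, push the handle of the eccentric cam round until the cam is at its low point (its handle pointing straight forward along the slide's travel, over the dark mark on the plate), and only then push the slide forward by its upright tab until it is fully home and has moved the board carrier up against the fence. Leave the cam at its low point. Move the carrier only with the slide and do not touch it with the robot; do not lift or shift the parts bin, the screwdriver or the jar.

Things in the scene. Friction and masses are not known exactly. Their poses are not given: they have to be found in the camera images.
- fixture: Clamping fixture fixed to the bench: bare aluminium plate 300 x 225 x 12 mm. Origin at bench level under the slide's centre line, midway along the plate, which spans x -150..150, y -150..75 mm. Its +x is forward, the way the slide is pushed; all mm below are in this frame. Steel fence at x 135..150, y -55..55, top z 28. A dark line on the plate runs forward from the cam pivot.
- cam (a joint): Cam angle, rad. 0 = low point, handle along fixture +x. Positive = handle swung clockwise from above: its direction is (cos q, -sin q) in fixture x, y. Starts at 1.2 to 2.4, stops at -0.5 and 2.6, so it can be overshot. Stays where left; friction 0.4 N m (about 6 N at 65 mm from the pivot). The slide can get home only when it is within about 0.45 rad of 0.
- pivot (a point): Point on the cam's upright pivot axis, at fixture (30, -100, 60) mm. The cam is a steel disc of radius 34 mm, z 22..42, its centre 15 mm from the pivot towards the handle, so off its low point it stands in the way of the follower arm. At the low point it clears the arm by 1.5 mm with the slide home.
- handle (a point): Point in the cam handle 65 mm from the pivot, at mid-height (z 60). The handle is a straight dark steel bar 12 mm wide, z 50..70, from 8 mm behind the pivot to 85 mm ahead of it. It passes above the disc (z 42), the follower arm (z 37) and all else on the fixture but the tab, which it does not reach.
- slide (a joint): Travel of the clamp slide along fixture +x, m: 0 = fully back, 0.045 = fully home (hard stop). Starts at 0 to 0.010. Friction 3 N and light damping; stays where left. A steel plate 90 x 60 mm, top at z 37. Its nose is at fixture x = -21 mm + travel and pushes the carrier.
- follower (a point): Middle of the flat front face of the follower arm, a steel bar (20 mm along x, z 24..37) fixed to the slide and reaching sideways to fixture y -126; this face meets the cam disc when the cam is not at its low point.
- tab (a point): Middle of the rear (-x) face of the slide's upright push tab, z 60. The tab is a dark steel plate 12 mm thick, 40 mm wide along fixture y, z 37..82. Behind it the slide's flat top (z 37) is free for 40 mm. Push it towards fixture +x.
- carrier: Loose black board carrier 110 (x) x 90 (y) x 10 mm with a green populated circuit board on it (22 mm high in all), about 0.25 kg, lying on the fixture plate at z 12 between two low guides (top z 24). Origin under its centre. Against the fence its origin is at fixture x 80 mm; it starts 6 to 16 mm short of that.
- parts_bin: Open blue plastic parts bin 120 x 90 x 55 mm standing on the bench to the left (+y) of the fixture; leave alone. Origin under its centre.
- driver: Screwdriver with black handle, 160 mm long, lying on the bench to the right (-y) of the fixture, beyond the handle's sweep; leave alone.
- flux_jar: Small closed jar, 44 mm across, 50 mm tall, on the bench to the left (+y) of the fixture; leave alone. Origin under its centre.
There are look-alikes about, which are no part of the job. What is shaped like the carrier but brown or pink is not meant.

How it is judged:
On the way, in this order (a step that is already met when the one before it is completed fails the run):
1. the cam is at its low point while the slide is still back (value of joint cam between -0.35 and 0.35 rad and value of joint slide below 0.018 m), for 0.2 s.
2. the slide is pushed home with the cam at its low point (value of joint cam between -0.35 and 0.35 rad and value of joint slide above 0.0425 m), for 0.2 s.
At the end, for the whole second after the job is handed in: The cam is within 0.35 rad of its low point, the slide within 2.5 mm of fully home, the carrier flat in its nest within 3.5 mm of the fence, all at rest (all of step 2 and x of carrier in the frame of fixture above 0.0765 m and z of carrier in the frame of fixture below 0.016 m and linear speed of carrier below 0.01 m/s and velocity of joint slide below 0.01 m/s); the robot touches nothing.
It fails at once if the robot touches the board carrier (contact force between any of the fingers, the arm and carrier above 1 N).
It fails at once if the carrier is lifted (z of carrier in the frame of fixture above 0.02 m).
It fails at once if the parts bin is shifted or lifted (distance of parts_bin from where it was at the start of the episode above 0.02 m).
It fails at once if the screwdriver is shifted or lifted (distance of driver from where it was at the start of the episode above 0.02 m).
It fails at once if the jar is shifted or lifted (distance of flux_jar from where it was at the start of the episode above 0.02 m).
It also fails if it takes over 51 s, if anything falls off the work surface, if the arm or the gripper's body presses on something with over 40 N, if the wrist force passes 120 N, or if a joint passes its speed limit or range.

ROBOT

A 6-joint arm with a two-finger parallel gripper is mounted at the origin on the work surface. World frame = base frame: x ahead of the robot, y to its left, z up, the work surface at z = 0. Lengths are in m, angles in rad, forces in N, time in s.
With the tool pointing down it reaches from about 0.35 to 0.975 m from the base axis. Payload 7.1 kg.
Tool frame: the origin (TCP) lies between the finger pads; the fingertips stand 17 mm ahead of it and the grasp point (between the pads) lies 2 mm behind it; z points along the fingers, y is the line along which they close (so a half turn about z gives the same grasp; the last joint's range is limited). The gripper opens to 88 mm and grips with 3 to 60 N. Pads are 20 mm wide; open, the fingers measure 115 mm over their backs; the gripper's body (75 mm by 178 mm) begins 61 mm behind the grasp point.
Start: joints at [1.301, 0.423, 1.63, -0, 1.089, -0.019], TCP at [0.155, 0.605, 0.24] pointing down, gripper open.
Joint ranges: [-3, 3], [-0.9, 2.11], [0.09, 2.58], [-1.31, 4.45], [0.11, 2.69], [-2.54, 2.54]. Speed limits (rad/s): [2.39, 2.39, 3.01, 3.14, 3.14, 3.14].

INTERFACE

Orientations are given as a unit quaternion [w, x, y, z].
In Python, from bench import arm gives the robot as it stands.
- The arm moves only by the tool arm_command, never from a script. Its argument "plan" is one flat list of numbers, 5 for each row, row after row: the shift along the tool's x, y, z in units of 25 mm (1.0 is 25 mm), then the turn about the tool's z in units of 6 degrees (1.0 is 6 degrees), then the opening, from -1 (shut) to 1 (fully open). In form: [tx, ty, tz, turn, claw, tx, ty, tz, turn, claw, ...]. A call has 1 to 10 rows; each row shifts and turns the commanded pose from where the row before left it, along the tool's axes as they then stand; what a row does not reach is not made up. A row lasts 1/10 s, in which the tool goes at most 50 mm and 8.59 degrees, less where a joint would pass 70% of its speed; a pose out of reach is approached as far as the arm can. A call is refused whole if a number of a shift passes 1 or a number of a turn 1, either way. A call with a gripper value outside its range is refused whole. The fingers move at their own pace and stop on an object; "force" is the grip in N (left out, the last holds). Time passes only in rows, so rows that do not move let the fingers close. It gives the time, the measured TCP pose, the force, the opening and the grip force at its end, in the units of the state.
- arm.get_state(): the state, without advancing time (a new reading comes with each control period).
- arm.get_image(name): name is "scene" or "top" or "wrist"; returns a dict with "frame" (400x640x3 uint8, blue, green, red), "fovy" (degrees; the focal length in pixels is half the picture's height over the tangent of half this angle, whatever the lens; pixels are square), "cx", "cy" (the principal point, pixels), "rvec" (rotation vector, rad) and "tvec" (3), from world to camera coordinates, as OpenCV has them; the wrist camera has in their place "mount" (4x4, takes a point from camera to tool coordinates, whose origin is the TCP and whose axes are the flange's). Camera axes: x right, y down, z forward; pixel columns grow to the right and rows downward; lengths in m; the calibration is good to about 2 mm. A picture is of the moment at which its call begins: read the wrist's pose just before it. There is no depth.
- arm.hand_in(): hands the job in; it is judged then, once.
Trained networks look in a picture, given as the dict that the camera call returned (one of the last four; its "shot" number tells which), for a name from the list of things; names that differ only in an ending like _2 or _b are one class to them, and where a whole thing is asked for, a point or a joint stands for the part that bears it (a point fixed in the world has none). Each returns a list of dicts, best first, with "conf" (0 to 1); they miss things now and then, are a little off and sometimes report something else, mostly with a low value. They report only what shows in the picture. A call takes as long as a camera call. They do not tell look-alikes from the thing itself.
- arm.look_for(picture, name): "location" ([x, y, z] in m, in world coordinates, good to about 4 mm: the middle of the surface that is visible of it).
- arm.landmark_of(picture, name): "location" ([x, y, z] in m, in world coordinates, good to about 4 mm: a listed point, or the origin of a listed thing).
The state is a dict: "t": time; "qpos": joint angles; "joint_velocities": joint speeds; "joint_efforts": joint torques, N m; "tool_pos": TCP position; "eef_rot": TCP orientation; "wrist_force": force on the tool from outside, world axes, zero at the start; "torque": the same for the moment, N m; "grip_width": opening from 0.0 (shut) to 1.0 (fully open); "gripper_force": force on a finger pad.
Only numpy, scipy, OpenCV 4.12 (cv2) and the standard library are available. Lean on these libraries where they do the work, as an engineer would, in place of code of your own. Each camera call takes 0.05 s, during which the arm holds its last target. There are 200 camera calls.

## Working session

There is one attempt and no reset: what is moved stays moved. The work goes in short steps, Python scripts to look and compute and a tool call to move; the robot and the scene stay as the last step left them, time stands still between calls to the robot, and variables do not carry over. Pictures are saved under pics/ and viewed, at most 10 in all, crops included, and the job is handed in when it is done.

Besides the shell and the picture viewer there is one more tool, called by a JSON object that holds its "op" and its "data", one argument or row to a line. arm_command: Moves the arm, as the interface text tells. Its arguments: {"type":"object","properties":{"plan":{"type":"array"},"force":{"type":"number"}},"required":["plan"]}

```bash
mkdir -p pics
cat > h.py <<'E'
import numpy as np, cv2
from bench import arm
from scipy.spatial.transform import Rotation as R
def marks(pic,names):
    for n in names:
        print(n,[(np.round(d['location'],4).tolist(),round(d['conf'],2)) for d in arm.landmark_of(pic,n)[:3]])
def proj(pic,P):
    f=200/np.tan(np.radians(pic['fovy'])/2); K=np.array([[f,0,pic['cx']],[0,f,pic['cy']],[0,0,1.]])
    return cv2.projectPoints(np.array(P,float).reshape(-1,3),np.array(pic['rvec'],float),np.array(pic['tvec'],float),K,None)[0].reshape(-1,2)
E
python3 - <<'E'
from h import *
s=arm.get_state(); print(s['t'],s['tool_pos'],s['eef_rot'],s['grip_width'])
for c in ['top','scene']:
    p=arm.get_image(c); cv2.imwrite(f'pics/{c}0.png',p['frame'])
    print(c); marks(p,['fixture','pivot','handle','follower','tab','carrier','parts_bin','driver','flux_jar'])
E
```

```text
0.0 [0.1549461  0.60492979 0.23891423] [-1.07624735e-04  1.25056776e-01  9.92149292e-01 -7.57753858e-04] 0.9982708088505412
top
fixture [([0.5501, 0.0159, -0.0029], 0.59)]
pivot [([0.5561, -0.0853, 0.0594], 0.87)]
handle [([0.5449, -0.1534, 0.0616], 0.97)]
follower [([0.4988, -0.0726, 0.0294], 0.73)]
tab [([0.4818, 0.0303, 0.0617], 0.94)]
carrier [([0.3686, 0.2507, -0.0013], 0.66), ([0.6219, -0.0001, 0.0089], 0.62), ([0.7244, -0.2846, 0.0023], 0.56)]
parts_bin [([0.5908, 0.1965, -0.0001], 0.93)]
driver [([0.5047, -0.2471, -0.0011], 0.97)]
flux_jar [([0.7211, 0.1724, -0.0071], 0.87)]
scene
fixture [([0.5514, 0.0161, 0.0005], 0.7)]
pivot [([0.5565, -0.0855, 0.0582], 0.67)]
handle [([0.5471, -0.1496, 0.0592], 0.83)]
follower [([0.5004, -0.0701, 0.0315], 0.8)]
tab [([0.4833, 0.035, 0.0581], 0.86), ([0.4989, -0.0705, 0.0311], 0.73)]
carrier [([0.3736, 0.2532, 0.0021], 0.94), ([0.6172, -0.0, 0.0144], 0.86), ([0.5055, -0.2547, -0.0061], 0.6)]
parts_bin [([0.5941, 0.1955, -0.0061], 0.69)]
driver [([0.5062, -0.2541, -0.0045], 0.81)]
flux_jar [([0.7197, 0.1782, -0.0018], 0.84)]
```

View pics/top0.png

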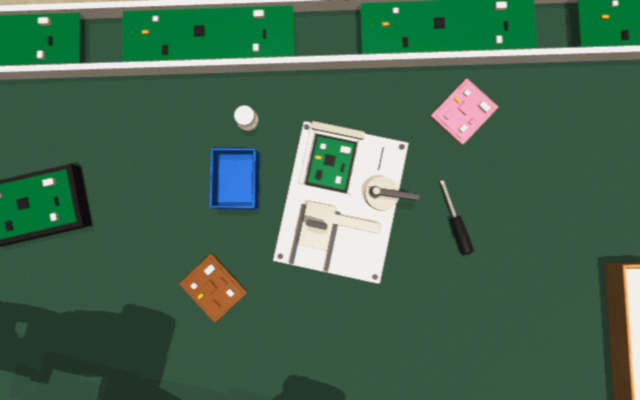

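View pics/scene0.png

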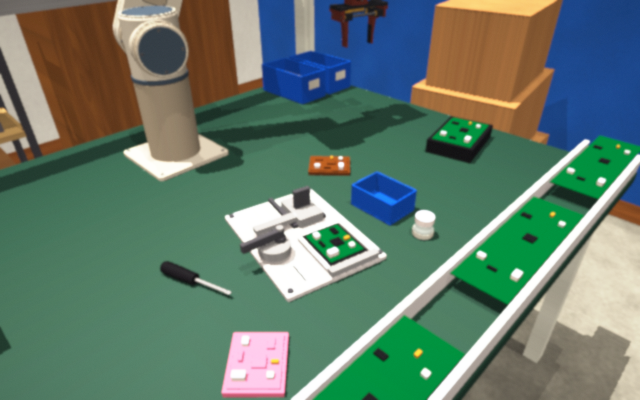

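The top view has forward pointing up, tilted slightly right. The plate's corners are at about (305,122), (407,143), (380,283) and (275,260). The cam pivot is at (376,191) with its handle to the right, tip at (418,196). The tab is at (316,224). There are several carrier candidates: green in the nest at (332,163), pink (465,110), brown (213,288) and a green one off to the left (40,205). The one in the nest on the fixture is the one meant. Next I fit the fixture pose from the plate corners and check it on a crop.

```bash
cat > fit.py <<'E'
from h import *
from scipy.optimize import least_squares
p=arm.get_image('top'); im=p['frame']
m=((im.min(2)>120)*255).astype(np.uint8); m[:90]=0
m=cv2.morphologyEx(m,cv2.MORPH_CLOSE,np.ones((25,25)))
c=max([k for k in cv2.findContours(m,0,2)[0] if cv2.pointPolygonTest(k,(350,250),False)>=0],key=cv2.contourArea)
box=cv2.boxPoints(cv2.minAreaRect(c)); print('box',box.round(1).tolist())
C=np.array([[-.15,-.15],[.15,-.15],[.15,.075],[-.15,.075]])
def T(v,q): 
    q=np.array(q,float).reshape(-1,3); cs,sn=np.cos(v[2]),np.sin(v[2])
    return np.c_[v[0]+cs*q[:,0]-sn*q[:,1],v[1]+sn*q[:,0]+cs*q[:,1],q[:,2]]
def res(v):
    pr=proj(p,T(v,np.c_[C,np.full(4,.012)]))
    return np.array([pr[i]-box[np.argmin(np.linalg.norm(box-pr[i],axis=1))] for i in range(4)]).ravel()
s=least_squares(res,[.551,.016,-.22]); v=s.x; print('fix',v.round(4),res(v).round(1))
np.save('fix.npy',v)
pts=T(v,[[.03,-.1,.06],[.115,-.1,.06],[-.15,-.15,.012],[.15,-.15,.012],[.15,.075,.012],[-.15,.075,.012],[.135,-.055,.028],[.135,.055,.028]])
print('pivot',pts[0]); 
big=cv2.resize(im[110:300,260:430],None,fx=4,fy=4,interpolation=cv2.INTER_CUBIC)[:600]
big=cv2.resize(im[110:295,260:460],None,fx=3.2,fy=3.2,interpolation=cv2.INTER_CUBIC)
for q in proj(p,pts): cv2.circle(big,tuple(int(a) for a in (q-[260,110])*3.2+1.6),3,(0,0,255),1)
cv2.imwrite('pics/crop1.png',big)
for w in [[.546,-.1515,.06],[.4826,.0325,.06],[.4996,-.0714,.03],[.6195,0,.012],[.505,-.25,0]]:
    d=np.array(w)[:2]-v[:2]; cs,sn=np.cos(v[2]),np.sin(v[2]); print(w,'->',(cs*d[0]+sn*d[1]).round(4),(-sn*d[0]+cs*d[1]).round(4))
E
python3 fit.py
```

```text
box [[272.1000061035156, 260.5], [303.3999938964844, 117.9000015258789], [410.6000061035156, 141.39999389648438], [379.29998779296875, 284.0]]
fix [ 0.5513  0.0156 -0.2451] [-0.1 -0.9 -1.5  0.6  1.   1.7  0.6 -1.3]
pivot [ 0.55610091 -0.08870168  0.06      ]
[0.546, -0.1515, 0.06] -> 0.0354 -0.1634
[0.4826, 0.0325, 0.06] -> -0.0707 -0.0003
[0.4996, -0.0714, 0.03] -> -0.029 -0.0969
[0.6195, 0, 0.012] -> 0.07 0.0014
[0.505, -0.25, 0] -> 0.0196 -0.2689
```

View pics/crop1.png

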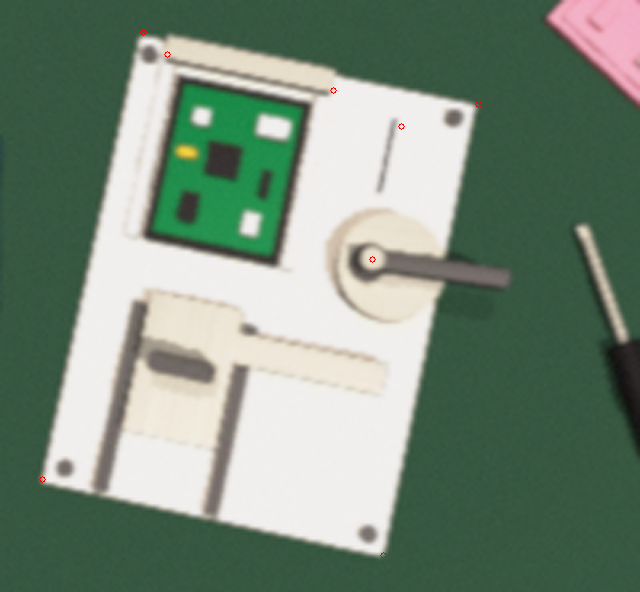

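```bash
cat >> h.py <<'E'
def goto(pts):
    """shifts (units) through fixture-frame points [x,y,z mm], tool axes as they stand"""
    s=arm.get_state(); v=np.load('fix.npy'); w,x,y,z=s['eef_rot']; M=R.from_quat([x,y,z,w]).as_matrix()
    F=R.from_euler('z',v[2]).as_matrix(); o=np.array([v[0],v[1],0]); p=np.array(s['tool_pos'])
    print('t',round(s['t'],2),'fix mm',(F.T@(p-o)*1e3).round(1),'yaw of -toolx',np.arctan2(-M[1,0],-M[0,0]).round(4),'wf',np.round(s['wrist_force'],1),'w',round(s['grip_width'],3))
    for q in pts:
        n=F@(np.array(q)/1e3)+o; print(q,(M.T@(n-p)/.025).round(2)); p=n
E
python3 - <<'E'
from h import *
goto([[5,-180,220],[5,-180,64]])
P=np.array([30,-100]);L=[]
for q in [1.6,1.2,.9,.6,.3,.1,0]:
    c,s=np.cos(q),np.sin(q); L.append([*(P+65*np.array([c,-s])-6*np.array([s,c])-[10,13.5]).round(1),64])
goto(L)
E
```

```text
t 1.05 fix mm [-527.5  476.1  239.7] yaw of -toolx -0.2508 wf [0.3 0.1 0.1] w 1.002
[5, -180, 220] [-21.45 -26.12   0.79]
[5, -180, 64] [-0.   -0.    6.24]
t 1.05 fix mm [-527.5  476.1  239.7] yaw of -toolx -0.2508 wf [0.3 0.1 0.1] w 1.002
[np.float64(12.1), np.float64(-178.3), 64] [-21.73 -26.05   7.03]
[np.float64(38.0), np.float64(-176.3), 64] [-1.04  0.09 -0.  ]
[np.float64(55.7), np.float64(-168.1), 64] [-0.71  0.33 -0.  ]
[np.float64(70.3), np.float64(-155.2), 64] [-0.58  0.52 -0.  ]
[np.float64(80.3), np.float64(-138.4), 64] [-0.4   0.67 -0.  ]
[np.float64(84.1), np.float64(-126.0), 64] [-0.15  0.5   0.  ]
[np.float64(85.0), np.float64(-119.5), 64] [-0.03  0.26  0.  ]
```

{"op": "arm_command", "data": {
  "plan": [-0.8,-0.95,0,0,-1,-0.8,-0.95,0,0,-1,-0.8,-0.95,0,0,-1,-0.8,-0.95,0,0,-1,-0.8,-0.95,0,0,-1,-0.8,-0.95,0,0,-1,-0.8,-0.95,0,0,-1,-0.8,-0.95,0,0,-1,-0.8,-0.95,0,0,-1,-0.8,-0.95,0,0,-1],
  "force": 20
}}

```text
t: 2.05
tool_pos: [0.2903, 0.3247, 0.2399]
eef_rot: [0.0, 0.125, 0.992, 0.0]
wrist_force: [0.5, 0.8, 0.7]
grip_width: 0.128
gripper_force: 0.0
```

{"op": "arm_command", "data": {
  "plan": [-0.8,-0.95,0,0,-1,-0.8,-0.95,0,0,-1,-0.8,-0.95,0,0,-1,-0.8,-0.95,0,0,-1,-0.8,-0.95,0,0,-1,-0.8,-0.95,0,0,-1,-0.8,-0.95,0,0,-1,-0.8,-0.95,0,0,-1,-0.8,-0.95,0,0,-1,-0.8,-0.95,0,0,-1]
}}

```text
t: 3.05
tool_pos: [0.4252, 0.0448, 0.2399]
eef_rot: [0.0, 0.125, 0.992, 0.0]
wrist_force: [0.6, 0.5, 0.4]
grip_width: 0.01
gripper_force: 0.0
```

Run:
```python
from h import *
goto([[5,-180,220],[5,-180,64]])
```

```text
t 3.05 fix mm [-129.3   -2.3  239.9] yaw of -toolx -0.2509 wf [0.6 0.5 0.4] w 0.01
[5, -180, 220] [-5.41 -7.08  0.8 ]
[5, -180, 64] [ 0.   -0.    6.24]
```

{"op": "arm_command", "data": {
  "plan": [-0.67,-0.88,0.1,0,-1,-0.67,-0.88,0.1,0,-1,-0.67,-0.88,0.1,0,-1,-0.67,-0.88,0.1,0,-1,-0.67,-0.88,0.1,0,-1,-0.67,-0.88,0.1,0,-1,-0.67,-0.88,0.1,0,-1,-0.67,-0.88,0.1,0,-1,0,0,0.8,0,-1,0,0,0.8,0,-1]
}}

```text
t: 4.05
tool_pos: [0.5116, -0.1588, 0.1796]
eef_rot: [0.001, 0.126, 0.992, -0.0]
wrist_force: [-0.2, 0.7, -0.2]
grip_width: 0.004
gripper_force: 0.0
```

Run:
```python
from h import *
goto([[5,-180,64]])
p=arm.get_image('top'); marks(p,['handle','pivot']); p2=arm.get_image('scene'); marks(p2,['handle','pivot'])
w=arm.get_image('wrist'); cv2.imwrite('pics/two.png',np.hstack([cv2.resize(p['frame'][100:300,260:500],(480,400)),w['frame'][:, ::2]]))
```

```text
t 4.05 fix mm [   3.8 -178.9  179.6] yaw of -toolx -0.2522 wf [-0.2  0.7 -0.2] w 0.004
[5, -180, 64] [-0.04 -0.04  4.62]
handle [([0.544, -0.15, 0.0616], 0.79)]
pivot []
handle [([0.5497, -0.1516, 0.0582], 0.62)]
pivot [([0.5567, -0.0842, 0.0577], 0.74)]
```

View pics/two.png

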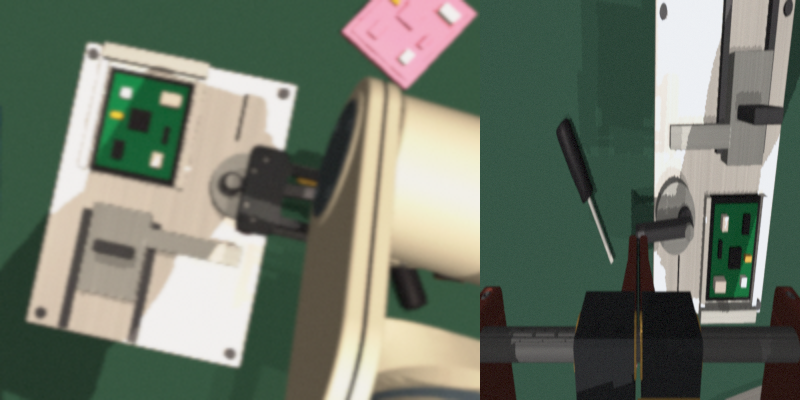

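The top crop shows the arm over the cam's right side, with the nest carrier untouched. In the wrist view the handle is still at about 1.48 rad, at (660,230), and the screwdriver at (585,190) is clear. I'll descend behind the handle now.

{"op": "arm_command", "data": {
  "plan": [0,0,0.8,0,-1,0,0,0.8,0,-1,0,0,0.8,0,-1,0,0,0.8,0,-1,0,0,0.8,0,-1,0,0,0.6,0,-1,0,0,0,0,-1]
}}

```text
t: 5.1
tool_pos: [0.5101, -0.1574, 0.0636]
eef_rot: [-0.001, 0.125, 0.992, 0.0]
wrist_force: [-1.0, -0.2, -0.6]
grip_width: 0.002
gripper_force: 0.0
```

Run:
```python
from h import *
P=np.array([30,-100]);L=[]
for q in [1.5,1.35,1.2,1.05,.9,.75,.6,.45,.3,.2,.1,0]:
    c,s=np.cos(q),np.sin(q); L.append([*(float(a) for a in (P+65*np.array([c,-s])-6*np.array([s,c])-[10,13.5]).round(1)),64])
goto(L)
```

```text
t 5.1 fix mm [   2.  -177.8   63.6] yaw of -toolx -0.2506 wf [-1.  -0.2 -0.6] w 0.002
[18.6, -178.8, 64] [-0.66 -0.04 -0.02]
[28.4, -178.2, 64] [-0.39  0.03 -0.  ]
[38.0, -176.3, 64] [-0.38  0.08 -0.  ]
[47.1, -172.9, 64] [-0.36  0.14 -0.  ]
[55.7, -168.1, 64] [-0.34  0.19 -0.  ]
[63.5, -162.2, 64] [-0.31  0.24 -0.  ]
[70.3, -155.2, 64] [-0.27  0.28 -0.  ]
[75.9, -147.2, 64] [-0.22  0.32 -0.  ]
[80.3, -138.4, 64] [-0.17  0.35 -0.  ]
[82.5, -132.3, 64] [-0.09  0.24 -0.  ]
[84.1, -126.0, 64] [-0.06  0.25 -0.  ]
[85.0, -119.5, 64] [-0.03  0.26 -0.  ]
```

Push along the arc as far as q≈0.6, two rows per step.

{"op": "arm_command", "data": {
  "plan": [-0.35,0,0,0,-1,-0.3,0,0,0,-1,-0.2,0,0,0,-1,-0.2,0.02,0,0,-1,-0.2,0.04,0,0,-1,-0.18,0.04,0,0,-1,-0.18,0.06,0,0,-1,-0.18,0.08,0,0,-1,-0.17,0.1,0,0,-1,-0.17,0.1,0,0,-1]
}}

```text
t: 6.1
tool_pos: [0.565, -0.1609, 0.0655]
eef_rot: [-0.0, 0.125, 0.992, -0.0]
wrist_force: [-5.6, -2.3, 1.7]
grip_width: 0.008
gripper_force: 3.1
```

{"op": "arm_command", "data": {
  "plan": [-0.16,0.12,0,0,-1,-0.15,0.12,0,0,-1,-0.14,0.14,0,0,-1,-0.13,0.14,0,0,-1,0,0,0,0,-1]
}}

```text
t: 6.6
tool_pos: [0.5834, -0.1521, 0.0656]
eef_rot: [0.001, 0.125, 0.992, -0.001]
wrist_force: [-1.3, -2.8, 0.9]
grip_width: 0.004
gripper_force: 1.7
```

Run:
```python
from h import *
P=np.array([30,-100]);L=[]
for q in [.6,.45,.3,.2,.1,0]:
    c,s=np.cos(q),np.sin(q); L.append([*(float(a) for a in (P+65*np.array([c,-s])-6*np.array([s,c])-[10,13.5]).round(1)),64])
goto(L)
p=arm.get_image('top'); marks(p,['handle','pivot','follower']); p2=arm.get_image('scene'); marks(p2,['handle','pivot'])
cv2.imwrite('pics/mid.png',np.hstack([cv2.resize(p['frame'][100:300,260:420],(320,400)),cv2.resize(p2['frame'][170:310,200:400],(480,336))[:,:].copy() if 0 else cv2.resize(p2['frame'][150:310,200:392],(480,400))]))
```

```text
t 6.6 fix mm [  71.9 -154.9   65.6] yaw of -toolx -0.2505 wf [-1.3 -2.8  0.9] w 0.004
[70.3, -155.2, 64] [ 0.06 -0.01  0.06]
[75.9, -147.2, 64] [-0.22  0.32  0.  ]
[80.3, -138.4, 64] [-0.17  0.35 -0.  ]
[82.5, -132.3, 64] [-0.09  0.24 -0.  ]
[84.1, -126.0, 64] [-0.06  0.25 -0.  ]
[85.0, -119.5, 64] [-0.03  0.26 -0.  ]
handle []
pivot [([0.5548, -0.0839, 0.0569], 0.76)]
follower [([0.4972, -0.0727, 0.0315], 0.95)]
handle [([0.5988, -0.1368, 0.0546], 0.56)]
pivot [([0.5562, -0.087, 0.0561], 0.84)]
```

View pics/mid.png

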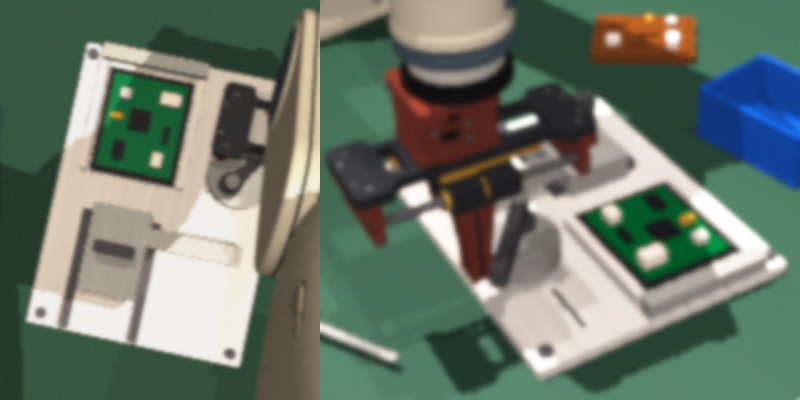

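The handle has swung to about 0.6 rad with the fingers behind it, at (490,260) in the right panel, and the carrier is untouched. I'll go on slowly to 0.

{"op": "arm_command", "data": {
  "plan": [-0.08,0.16,0,0,-1,-0.08,0.16,0,0,-1,-0.08,0.17,0,0,-1,-0.08,0.17,0,0,-1,-0.05,0.12,0,0,-1,-0.05,0.12,0,0,-1,-0.03,0.12,0,0,-1,-0.03,0.12,0,0,-1,-0.02,0.12,0,0,-1,0,0.12,0,0,-1]
}}

```text
t: 7.95
tool_pos: [0.6045, -0.122, 0.065]
eef_rot: [0.002, 0.125, 0.992, -0.001]
wrist_force: [2.2, -7.9, -1.0]
grip_width: 0.011
gripper_force: 3.4
```

Run:
```python
from h import *
goto([[85,-119.5,64]])
p=arm.get_image('top'); marks(p,['handle','pivot']); p2=arm.get_image('scene'); marks(p2,['handle','pivot'])
```

```text
t 7.95 fix mm [  85.1 -120.5   65. ] yaw of -toolx -0.2508 wf [ 2.2 -7.9 -1. ] w 0.011
[85, -119.5, 64] [0.   0.04 0.04]
handle []
pivot [([0.5544, -0.0855, 0.0574], 0.71)]
handle [([0.6194, -0.1105, 0.0565], 0.57)]
pivot [([0.5569, -0.0847, 0.0589], 0.64), ([0.5497, 0.0176, -0.0045], 0.58)]
```

{"op": "arm_command", "data": {
  "plan": [0,-0.4,0,0,-1,0,-0.8,0,0,-1,0,-0.4,-0.2,0,-1,0,0,-0.9,0,-1,0,0,-0.9,0,-1,0,0,-0.9,0,-1,0,0,-0.9,0,-1,0.9,0,-0.5,0,-1,0.9,0,0,0,-1,0.9,0,0,0,-1]
}}

```text
t: 9.25
tool_pos: [0.5271, -0.1428, 0.173]
eef_rot: [0.001, 0.125, 0.992, 0.0]
wrist_force: [0.3, 1.3, 0.5]
grip_width: 0.009
gripper_force: 0.0
```

{"op": "arm_command", "data": {
  "plan": [0.9,0.3,0,0,-1,0.9,0.5,0,0,-1,0.9,0.7,0,0,-1,0.9,0.8,0,0,-1,0.9,0.8,0,0,-1,0.9,0.5,0,0,-1,0,0,0,0,-1]
}}

```text
t: 9.95
tool_pos: [0.4167, -0.0208, 0.1721]
eef_rot: [-0.001, 0.124, 0.992, 0.0]
wrist_force: [0.4, -1.1, -0.3]
grip_width: 0.007
gripper_force: 0.0
```

Run:
```python
from h import *
goto([[-105,0,150]])
v=np.load('fix.npy');F=R.from_euler('z',v[2]).as_matrix()
p=arm.get_image('top'); p2=arm.get_image('scene')
for q in (p,p2):
  for n in ['handle','pivot','tab','follower']:
    for d in arm.landmark_of(q,n)[:1]: print(n,(F.T@(np.array(d['location'])-[v[0],v[1],0])*1e3).round(1),round(d['conf'],2))
cv2.imwrite('pics/low.png',np.hstack([cv2.resize(p['frame'][100:300,260:420],(320,400)),cv2.resize(p2['frame'][150:310,200:392],(480,400))]))
```

```text
t 9.95 fix mm [-121.7  -68.   172.1] yaw of -toolx -0.2491 wf [ 0.4 -1.1 -0.3] w 0.007
[-105, 0, 150] [-0.66  2.72  0.88]
handle [  94.7 -109.6   59.5] 0.88
pivot [ 24.9 -97.6  58.9] 0.73
tab [-67.2  -2.7  61. ] 0.94
follower [-32.5 -99.3  30.4] 0.76
handle [  98.  -104.4   57.1] 0.66
pivot [ 28.5 -96.5  57.9] 0.96
tab [-68.9   1.2  58.5] 0.55
follower [-28.5 -94.2  31. ] 0.64
```

View pics/low.png

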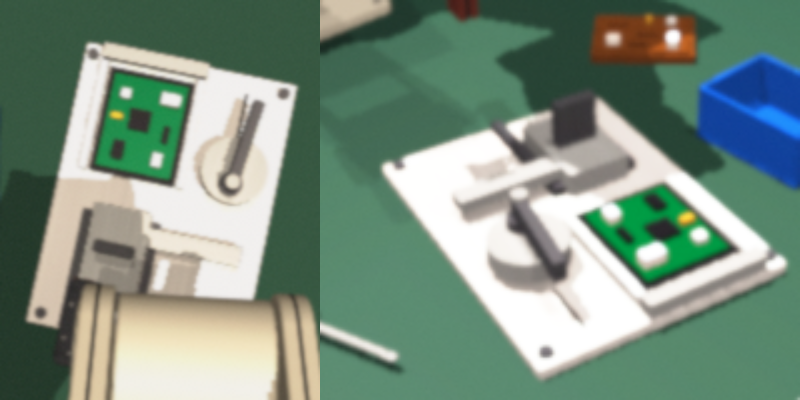

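The cam is at about 0.1 rad. In the top crop the handle runs from (232,182) to (257,100), along the dark mark at (245,115). The slide is still back, with the tab at (115,248), and the carrier is in its nest. Next I go behind the tab.

{"op": "arm_command", "data": {
  "plan": [0,0.7,0,0,-1,0,0.7,0,0,-1,-0.2,0.7,0,0,-1,-0.3,0.6,0,0,-1,0,0,0.9,0,-1,0,0,0.9,0,-1,0,0,0.9,0,-1,0,0,0.9,0,-1,0,0,0.7,0,-1,0,0,0,0,-1]
}}

```text
t: 11.45
tool_pos: [0.4472, 0.0399, 0.0628]
eef_rot: [-0.002, 0.125, 0.992, -0.0]
wrist_force: [-0.6, -0.7, -0.3]
grip_width: 0.002
gripper_force: 0.0
```

Run:
```python
from h import *
goto([[-79,0,64],[-39,0,64]])
```

```text
t 11.45 fix mm [-106.8   -1.6   62.8] yaw of -toolx -0.2508 wf [-0.6 -0.7 -0.3] w 0.002
[-79, 0, 64] [-1.11  0.07 -0.05]
[-39, 0, 64] [-1.6   0.01 -0.01]
```

{"op": "arm_command", "data": {
  "plan": [-0.4,0.05,0,0,-1,-0.4,0,0,0,-1,-0.2,0,0,0,-1,-0.2,0,0,0,-1,-0.2,0,0,0,-1,-0.2,0,0,0,-1,-0.2,0,0,0,-1,-0.2,0,0,0,-1,-0.2,0,0,0,-1,0,0,0,0,-1]
}}

```text
t: 12.45
tool_pos: [0.5029, 0.0273, 0.0647]
eef_rot: [0.001, 0.125, 0.992, 0.0]
wrist_force: [1.2, -0.1, 0.9]
grip_width: 0.001
gripper_force: 0.0
```

{"op": "arm_command", "data": {
  "plan": [-0.1,0,0,0,-1,-0.1,0,0,0,-1,-0.1,0,0,0,-1,-0.1,0,0,0,-1]
}}

```text
t: 12.85
tool_pos: [0.5108, 0.0253, 0.0646]
eef_rot: [-0.001, 0.125, 0.992, 0.0]
wrist_force: [-5.2, 3.9, 3.2]
grip_width: 0.005
gripper_force: 2.8
```

Run:
```python
from h import *
goto([[-39,0,64]])
```

```text
t 12.85 fix mm [-41.6  -0.4  64.6] yaw of -toolx -0.2508 wf [-5.2  3.9  3.2] w 0.005
[-39, 0, 64] [-0.1   0.02  0.02]
```

{"op": "arm_command", "data": {
  "plan": [-0.08,0,0,0,-1,-0.06,0,0,0,-1,0,0,0,0,-1]
}}

```text
t: 13.15
tool_pos: [0.5146, 0.0244, 0.0646]
eef_rot: [-0.0, 0.125, 0.992, 0.0]
wrist_force: [-3.8, 3.4, 2.7]
grip_width: 0.006
gripper_force: 2.1
```

{"op": "arm_command", "data": {
  "plan": [-0.06,0,0,0,-1,-0.04,0,0,0,-1,0,0,0,0,-1]
}}

```text
t: 13.45
tool_pos: [0.5147, 0.0242, 0.0644]
eef_rot: [-0.003, 0.125, 0.992, -0.0]
wrist_force: [-10.6, 6.3, 8.9]
grip_width: 0.005
gripper_force: 5.9
```

{"op": "arm_command", "data": {
  "plan": [-0.06,0,0,0,-1,-0.06,0,0,0,-1,0,0,0,0,-1]
}}

```text
t: 13.75
tool_pos: [0.5146, 0.0238, 0.0641]
eef_rot: [-0.006, 0.125, 0.992, -0.0]
wrist_force: [-18.4, 10.0, 16.1]
grip_width: 0.003
gripper_force: 10.3
```

Run:
```python
from h import *
goto([[-39,0,64]])
v=np.load('fix.npy');F=R.from_euler('z',v[2]).as_matrix()
p=arm.get_image('top'); p2=arm.get_image('scene')
for q in (p,p2):
  for n in ['handle','pivot','tab','follower','carrier']:
    for d in arm.landmark_of(q,n)[:2]: print(n,(F.T@(np.array(d['location'])-[v[0],v[1],0])*1e3).round(1),round(d['conf'],2))
```

```text
t 13.75 fix mm [-37.5  -0.9  64.1] yaw of -toolx -0.2509 wf [-18.4  10.   16.1] w 0.003
[-39, 0, 64] [0.06 0.03 0.01]
handle [  94.9 -109.3   63. ] 0.56
pivot [ 27.9 -94.9  59.2] 0.92
tab [  10.1 -100.5   31.1] 0.42
follower [  9.8 -97.4  30.2] 0.56
carrier [ 239.3 -249.9    0. ] 0.94
carrier [-235.8  182.6   -2.9] 0.91
handle [  94.4 -106.3   57.4] 0.77
handle [ -2.  187.9  -0.2] 0.51
pivot [ 30.4 -95.7  56.3] 0.85
tab [-29.4   2.4  58.6] 0.73
follower [ 12.9 -95.2  32.7] 0.69
carrier [77.3  1.4 12.6] 0.75
carrier [ 242.  -248.2    0.7] 0.6
```

The stop is hard and the follower face is at about x 10, where 9.5 is expected when home. I'll back off and check.

{"op": "arm_command", "data": {
  "plan": [0.4,0,0,0,-1,0.6,0,0,0,-1,0.3,0,-0.3,0,-1,0,0,-0.9,0,-1,0,0,-0.9,0,-1,0,0,-0.9,0,-1,0.6,0,-0.9,0,-1,0.9,0,0,0,-1,0.9,0,0,0,-1,0,0,0,0,-1]
}}

```text
t: 15.35
tool_pos: [0.4287, 0.0459, 0.1627]
eef_rot: [-0.0, 0.125, 0.992, -0.0]
wrist_force: [-0.1, 0.2, -0.5]
grip_width: 0.004
gripper_force: 0.0
```

Run:
```python
from h import *
goto([])
v=np.load('fix.npy');F=R.from_euler('z',v[2]).as_matrix()
p=arm.get_image('top'); p2=arm.get_image('scene')
for q in (p,p2):
  for n in ['handle','tab','follower','carrier']:
    for d in arm.landmark_of(q,n)[:2]: print(n,(F.T@(np.array(d['location'])-[v[0],v[1],0])*1e3).round(1),round(d['conf'],2))
cv2.imwrite('pics/end.png',np.hstack([cv2.resize(p['frame'][100:300,260:420],(320,400)),cv2.resize(p2['frame'][150:310,200:392],(480,400))]))
```

```text
t 15.35 fix mm [-126.3   -0.3  162.7] yaw of -toolx -0.2502 wf [-0.1  0.2 -0.5] w 0.004
handle [  92.7 -111.1   62.3] 0.79
tab [-31.4  -1.9  60.4] 0.72
follower [  8.1 -95.7  31.7] 0.65
carrier [-2.361e+02  1.824e+02  2.000e-01] 0.77
carrier [ 242.7 -247.2   -2.3] 0.64
handle [  96.4 -107.5   57.4] 0.7
tab [ -1.9 189.5  -2.2] 0.69
tab [-29.    1.3  58.8] 0.6
follower [  6.7 -93.9  29.5] 0.65
carrier [75.9  0.4 11.8] 0.77
carrier [ 242.7 -248.     1.6] 0.77
```

View pics/end.png

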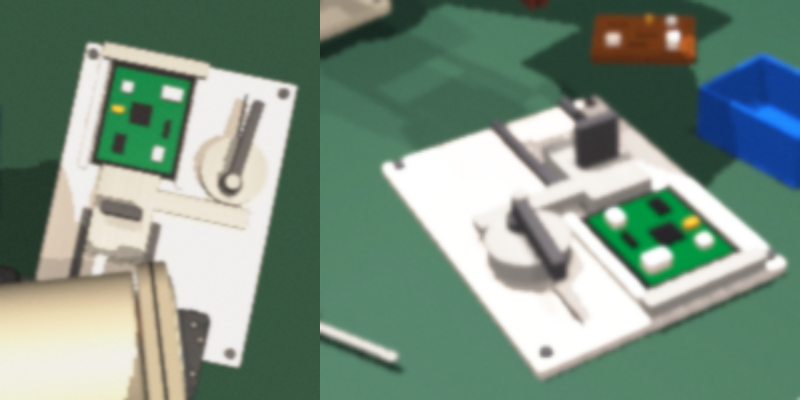

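The slide is home: the nose is against the carrier at (135,175) and the follower arm is tight behind the disc. The carrier's front edge is at the fence, at (155,70), and the cam is still over its mark. The stop was rigid, and the cam at about 0.1 rad can't have blocked it, so I'm handing in.

```bash
python3 -c "
from bench import arm
print(arm.hand_in())"
```

```text
the job is handed in; nothing more can be done
None
```

I handed the job in at about 15.5 s with the cam at roughly 0.1 rad, the slide pushed to its hard stop, the carrier at the fence by camera and the robot clear; the hand-in returned no verdict.

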